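# Lock the bayonet filler cap onto the vise's hydraulic tank

## Robot

A 6-joint arm with a two-finger parallel gripper is mounted at the origin on the work surface. World frame = base frame: x ahead of the robot, y to its left, z up, the work surface at z = 0. Lengths are in m, angles in rad, forces in N, time in s.
With the tool pointing down it reaches from about 0.3 to 0.875 m from the base axis. Payload 6.4 kg.
Tool frame: the origin (TCP) lies midway between the tips of the shut fingers; the grasp point (between the pads) lies 19 mm behind it; x points along the fingers, y is the direction in which the jaws open and shut, and the axes are right-handed (so a half turn about x gives the same grasp; the last joint's range is limited). The gripper opens to 85 mm and grips with 20 to 120 N. Pads are 22 mm wide; open, the fingers measure 114 mm over their backs; the gripper's body (76 mm by 85 mm) begins 54 mm behind the grasp point. The pads swing forward as they close: fully open they stand 13 mm farther back than shut.
Start: joints at [-1.498, 0.181, 1.607, -0, 1.354, -0.206], TCP at [0.158, -0.553, 0.231] pointing down, gripper open.
Joint ranges: [-2.99, 2.99], [-0.89, 2.07], [0.3, 2.58], [-1.14, 4.28], [0, 2.63], [-3.12, 3.12]. Speed limits (rad/s): [2.57, 2.57, 3.01, 3.14, 3.14, 3.14].

## Interface

Orientations are given as a unit quaternion [w, x, y, z].
In Python, from bench import ctrl gives the robot as it stands.
- The arm moves only by the tool servo_tool, never from a script. Its argument "targets" is a list of rows, each a list of 7 numbers: the turn, a rotation vector about the tool's x, y, z in rad, then the shift along the tool's x, y, z in mm, then the opening, from -1 (shut) to 1 (fully open). A call has exactly 8 rows; each row is the pose to reach, as a shift and turn from the pose measured when the call began, along the tool's axes at that moment; what a row does not reach only later rows make up. A row lasts 1/8 s, in which the tool goes at most 62.5 mm and 10.7 degrees, less where a joint would pass 70% of its speed; a pose out of reach is approached as far as the arm can. A call with a gripper value outside its range is refused whole. The fingers move at their own pace and stop on an object; the grip force is fixed at half the most. Time passes only in rows, so rows that repeat a pose let the fingers close, or fill a call up. It gives the time, the measured TCP pose, the force and the opening at its end, in the units of the state.
- ctrl.get_obs(): the state, without advancing time (a new reading comes with each control period).
- ctrl.camera(name): name is "scene" or "top" or "wrist"; returns a dict with "pixels" (400x640x3 uint8, blue, green, red), "intrinsics" (3x3 intrinsics, pixels), "D" ([k1, k2, p1, p2, k3] as OpenCV has them; the pictures are not rectified), "R" (3x3) and "t" (3): a world point X has camera coordinates R X + t; the wrist camera has in their place "tool_from_camera" (4x4, takes a point from camera to tool coordinates, whose origin is the TCP and whose axes are the tool frame's). Camera axes: x right, y down, z forward; pixel columns grow to the right and rows downward; lengths in m; the calibration is good to about 2 mm. A picture is of the moment at which its call begins: read the wrist's pose just before it. There is no depth.
- ctrl.hand_in(): hands the job in, once; it reports no verdict.
The state is a dict: "time_s": time; "q": joint angles; "dq": joint speeds; "joint_efforts": joint torques, N m; "eef_pos": TCP position; "eef_rot": TCP orientation; "wrist_force": force on the tool from outside, world axes, zero at the start; "torque": the same for the moment, N m; "opening": opening from 0.0 (shut) to 1.0 (fully open).
Only numpy, scipy, OpenCV 4.12 (cv2) and the standard library are available. Lean on these libraries where they do the work, as an engineer would, in place of code of your own. Each camera call takes 0.05 s, during which the arm holds its last target.

## Task

Pick up the bayonet filler cap standing on the bench and put it back on the grey tank: lower its two lugs through the slots of the filler neck, push it gently down against the spring as far as it goes, turn it clockwise to the stop and let the spring lift it into its notches, so that it stays locked when you let go. Press only about as hard as the spring needs, never with more than 30 N on the tank, and leave the other things on the bench where they are.

Things in the scene. Friction and masses are not known exactly. Their poses are not given: they have to be found in the camera images.
- cap: Bare metal bayonet filler cap, 56 mm tall, 0.10-0.19 kg, upright on the bench. Origin: centre of its foot, z up. Stem 26 mm diameter, 24 mm long (lowest 4 mm taper to 21). Two lugs stick out along +x and -x to radius 20 mm, 8 mm wide, 8 to 14 mm above the foot. Disc, 52 mm diameter, 24 to 30 mm up. Unchanged by a half turn about z.
- cap_bar (a point): Middle of the cap's grip bar, 43 mm above the cap's foot, axes as the cap's: an upright bar on the disc, 44 mm long along x (in line with the lugs below), 14 mm thick along y, 26 mm high (30 to 56 mm above the foot).
- tank: Grey steel oil tank of the vise's power pack, fixed: box 230 x 160 mm, 100 mm high, a dark motor (90 mm diameter, 120 mm long) lying behind its +x end. Origin: centre of its underside. An upright round steel filler neck, 57 mm outer diameter, stands on its top in a clamp collar 12 mm high, 45 mm from the centre towards -x.
- neck_base (a point): Point on the tank's top plate, 100 mm above the bench, on the neck's axis; axes as the tank's. The neck's rim is 26 to 42 mm above it: this varies and is not measured, feel for it. Mouth: hole of 28 mm diameter in a lip 8 mm thick, with two opposite lug slots 11 mm wide, to radius 22 mm, on the line 60 deg anticlockwise (from above) from this point's x axis.
- neck_rib (a point): Point on the top plate 30 mm out from neck_base along the tank's +x, under one of two ribs outside the neck. The cap turns only in its last 2 mm before the bottom: 60 deg clockwise from above, until lugs and bar point at the ribs; a hard stop is 4 deg further; no turn the other way. There the lugs rise into notches: locked, the disc stands 6 mm above the rim.
- spring_seat (a joint): Spring seat in the neck, how far it is pressed in, m (noisy). The stem's foot meets it 12 mm below the rim; 3 N to start, 0.6 N per mm more. 0: free; 0.006: cap locked in its notches; 0.012 (10 N): cap's disc hard on the rim, the bottom.
- spray_can: Bystander: plain can, 60 mm in diameter, 170 mm tall, standing. Origin: centre of its underside.
- pipe_ring: Bystander: black plastic pipe offcut, 110 mm in diameter, 50 mm tall, standing on its end. Origin: centre of its underside.
- bracket: Bystander: dark steel angle bracket, foot 70 x 50 mm, upright leg 60 mm. Origin: centre of the foot's underside.
- wrench: Bystander: steel wrench 170 mm long, lying flat. Origin: below its middle.

How it is judged:
On the way:
1. the cap's lugs are through the slots and the cap is pushed down against the spring (value of joint spring_seat above 0.0095 m and angle between the x axis of cap and the x axis of neck_base, either way round above 0.8 rad and horizontal distance between cap and neck_base below 0.004 m), for 0.05 s.
At the end, for the whole second after the job is handed in: The cap sits upright (within 0.1 rad) on the neck's axis (within 4 mm), its bar within 0.15 rad of the tank's x axis, the spring pressed in 4 to 8 mm with nothing holding the cap (so the lugs are in their notches), and at rest (value of joint spring_seat between 0.004 and 0.008 m and angle between the x axis of cap and the x axis of neck_base, either way round below 0.15 rad and horizontal distance between cap and neck_base below 0.004 m and angle between cap's own z axis and vertical below 0.1 rad and linear speed of cap below 0.02 m/s); the robot touches nothing.
It fails at once if the cap is pressed on the tank, its neck or its spring with more than 30 N (contact force between cap and tank above 30 N).
It fails at once if a bystander is moved by more than 20 mm (distance of any of spray_can, pipe_ring, bracket, wrench from where it was at the start of the episode above 0.02 m).
It also fails if it takes over 69 s, if anything falls off the work surface, if the arm or the gripper's body presses on something with over 40 N, if the wrist force passes 120 N, or if a joint passes its speed limit or range.

## Working session

There is one attempt and no reset: what is moved stays moved. The work goes in short steps, Python scripts to look and compute and a tool call to move; the robot and the scene stay as the last step left them, time stands still between calls to the robot, and variables do not carry over. Pictures are saved under pics/ and viewed, and the job is handed in when it is done.

Besides the shell and the picture viewer there is one more tool, called by a JSON object that holds its "name" and its "arguments", one argument or row to a line. servo_tool: Moves the arm, as the interface text tells. Its arguments: {"type":"object","properties":{"targets":{"type":"array","items":{"type":"array","items":{"type":"number"}}}},"required":["targets"]}

```bash
ls; mkdir -p pics; cat > h.py <<'E'
import numpy as np, cv2
from bench import ctrl
from scipy.spatial.transform import Rotation as Rn
def rot(q): return Rn.from_quat([q[1],q[2],q[3],q[0]]).as_matrix()
def snap(name,fn):
    o=ctrl.get_obs(); c=ctrl.camera(name); c={k:(np.array(v) if not isinstance(v,str) else v) for k,v in c.items()}
    cv2.imwrite('pics/'+fn+'.png',c['pixels'])
    if name=='wrist':
        T=np.eye(4);T[:3,:3]=rot(o['eef_rot']);T[:3,3]=o['eef_pos']
        W=T@c['tool_from_camera']; c['R']=W[:3,:3].T; c['t']=-W[:3,:3].T@W[:3,3]
    np.savez('pics/'+fn+'.npz',**{k:v for k,v in c.items()})
    return c
def load(fn): return dict(np.load('pics/'+fn+'.npz'))
def ray(c,uv):
    p=cv2.undistortPoints(np.array(uv,float).reshape(-1,1,2),c['intrinsics'],c['D']).reshape(-1,2)
    d=np.c_[p,np.ones(len(p))]@c['R']
    return -c['R'].T@c['t'], d
def onz(c,uv,z):
    C,d=ray(c,uv); return C+d*((z-C[2])/d[:,2])[:,None]
def tri(c1,u1,c2,u2):
    A,a=ray(c1,[u1]);B,b=ray(c2,[u2]);a=a[0]/np.linalg.norm(a);b=b[0]/np.linalg.norm(b)
    s=np.linalg.lstsq(np.c_[a,-b],B-A,rcond=None)[0]
    P=A+a*s[0];Q=B+b*s[1]; return (P+Q)/2,np.linalg.norm(P-Q)
def proj(c,X):
    return cv2.projectPoints(np.array(X,float).reshape(-1,3),cv2.Rodrigues(c['R'])[0],c['t'],c['intrinsics'],c['D'])[0].reshape(-1,2)
E
python3 - <<'E'
from h import *
print(ctrl.get_obs())
for n in ['scene','top','wrist']:
    c=snap(n,n+'0'); print(n,-c['R'].T@c['t'],c['intrinsics'][0,0],c['R'][2])
E
```

```text
pics
{'time_s': 0.0, 'q': array([-1.49829801e+00,  1.81548534e-01,  1.60803003e+00,  2.16886213e-06,
        1.35381576e+00, -2.06291848e-01]), 'dq': array([ 0.00040968,  0.00110177, -0.00142207, -0.00099143,  0.00029597,
       -0.00027001]), 'joint_efforts': array([-1.62566717e-03, -4.44871080e+01, -3.51340914e+01, -3.34820415e-04,
        9.25212720e-03,  1.05860792e-05]), 'eef_pos': array([ 0.1582157 , -0.55221256,  0.23036931]), 'eef_rot': array([ 0.09761259,  0.70029107,  0.09888361, -0.70020442]), 'wrist_force': array([-0.47402403, -0.17421093, -0.84606464]), 'torque': array([ 0.0723143 ,  0.03811018, -0.02083123]), 'opening': 1.0022799255143429}
scene [1.30897565 0.11030156 0.80052025] 449.0969399967293 [-0.72406931 -0.17707315 -0.66660989]
top [ 0.46199957 -0.06335622  0.96338335] 419.66923774026776 [ 0.08733548 -0.01258947 -0.9960994 ]
wrist [ 0.23232775 -0.53235841  0.37242026] 303.1840636787463 [-0.2940418  -0.08284178 -0.95219571]
```

View pics/scene0.png

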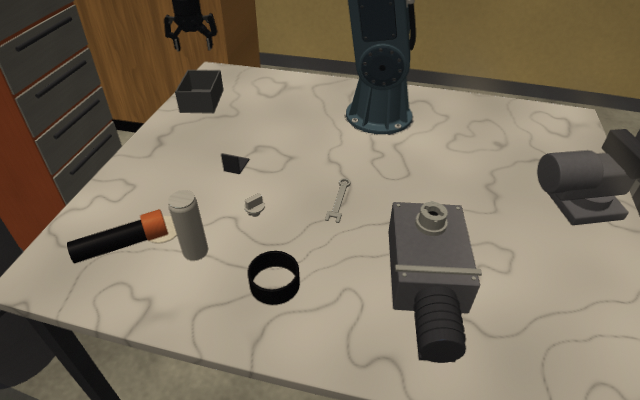

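View pics/top0.png

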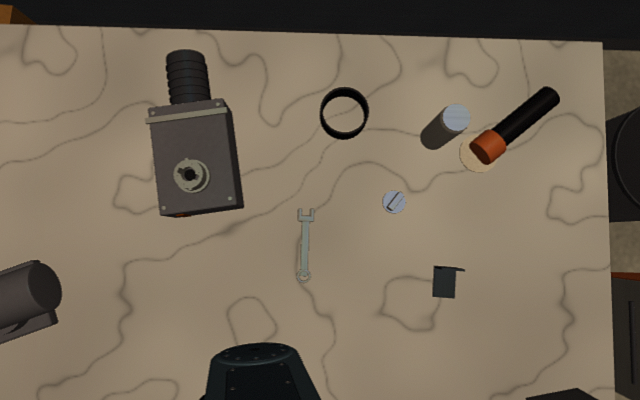

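View pics/wrist0.png

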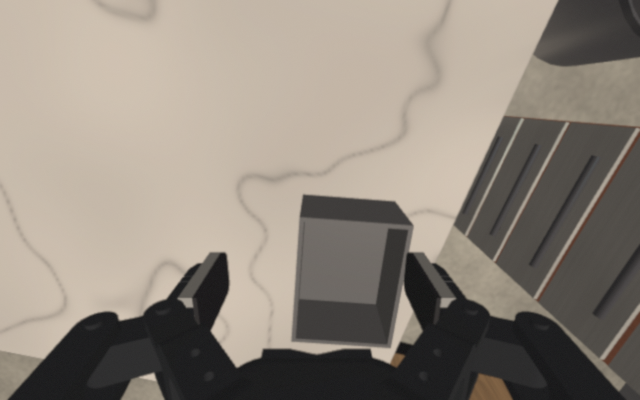

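The top view shows the cap at about (394,202), its bar diagonal, and the neck at (191,175). In the scene view the cap is at (254,205) and the neck at (433,215). I'll enlarge both.

```bash
python3 - <<'E'
import cv2,numpy as np
t=cv2.imread('pics/top0.png');s=cv2.imread('pics/scene0.png')
f=lambda i,u,v:cv2.resize(i[v-22:v+23,u-30:u+31],(400,300),interpolation=cv2.INTER_CUBIC)
cv2.imwrite('pics/z0.png',np.vstack([np.hstack([f(t,394,202),f(t,191,175)]),np.hstack([f(s,254,205),f(s,433,215)])]))
E
```

```text
(no output)
```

View pics/z0.png

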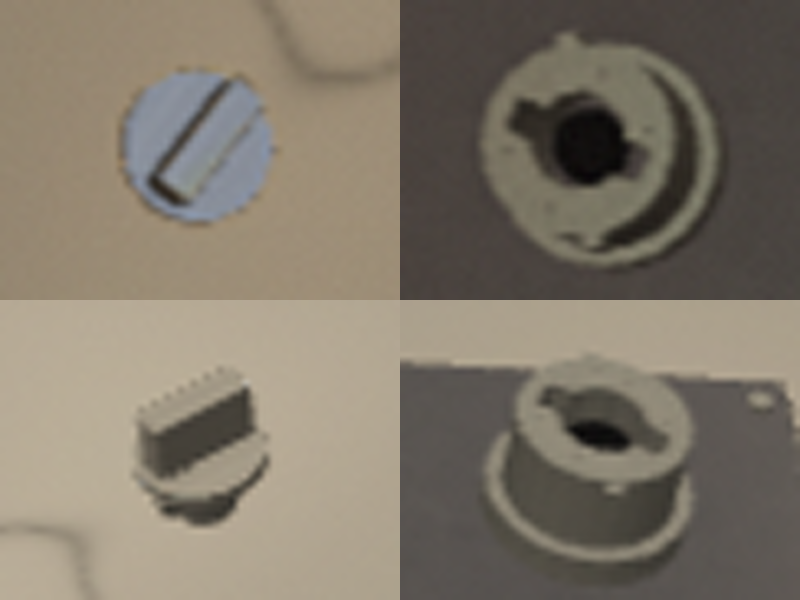

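```bash
python3 - <<'E'
from h import *
t=load('top0');s=load('scene0')
T=lambda x,y,u,v:(u-30+x/(400/61)-.0,v-22+y/(300/45))
print('disc tri',tri(t,T(198,147,394,202),s,T(202,163,254,205)))
print('disc z.03',onz(t,[T(198,147,394,202)],.03))
print('bar top ends z.056',e:=onz(t,[T(244,92,394,202),T(173,192,394,202)],.056),e.mean(0),np.degrees(np.arctan2(*(e[0]-e[1])[[1,0]])))
print('rim tri',tri(t,T(190,147,191,175),s,T(204,120,433,215)))
print('slots',a:=onz(t,[T(115,118,191,175),T(243,160,191,175)],.135),np.degrees(np.arctan2(*(a[0]-a[1])[[1,0]])))
print('ribs',a:=onz(t,[T(168,40,191,175),T(192,240,191,175)],.135),np.degrees(np.arctan2(*(a[0]-a[1])[[1,0]])))
# tank top edges
k=np.array(t['pixels'])
print('tank corners', onz(t,[(161,215),(243,207),(230,101),(149,110)],.1))
E
```

```text
disc tri (array([ 0.54540031, -0.2420393 ,  0.01836365]), np.float64(0.00341719016432342))
disc z.03 [[ 0.54479178 -0.24151072  0.03      ]]
bar top ends z.056 [[ 0.56092406 -0.25172814  0.056     ]
 [ 0.52755876 -0.22836989  0.056     ]] [ 0.54424141 -0.24004901  0.056     ] -34.99493813432567
rim tri (array([0.57870969, 0.18700901, 0.13546461]), np.float64(0.00405873763356573))
slots [[0.5870975  0.20810114 0.135     ]
 [0.57549925 0.16888902 0.135     ]] 73.52270464427298
ribs [[0.6110135  0.19334273 0.135     ]
 [0.55117928 0.18303285 0.135     ]] 9.776487743203573
tank corners [[0.49987007 0.2504619  0.1       ]
 [0.52049297 0.08355978 0.1       ]
 [0.74311689 0.11976785 0.1       ]
 [0.71900779 0.28799939 0.1       ]]
```

```bash
cat >> h.py <<'E'
def plan(pos,bar,z=None,show=True):
    """rel rotvec (rad) and shift(mm) tool axes, for tool straight down with jaw y perpendicular to bar angle (deg); both options"""
    o=ctrl.get_obs();R=rot(o['eef_rot']);p=np.array(o['eef_pos'])
    print('pos',p.round(4),'sh',(R.T@(np.array(pos)-p)*1000).round(1),'q6 %.2f'%o['q'][5],'t %.2f'%o['time_s'],'F',np.round(o['wrist_force'],1),'op %.3f'%o['opening'])
    for k in (90,-90):
        a=np.radians(bar+k);x=np.array([0,0,-1.]);y=np.array([np.cos(a),np.sin(a),0]);D=np.c_[x,y,np.cross(x,y)]
        rv=Rn.from_matrix(R.T@D).as_rotvec(); print(k,'rotvec',rv.round(4))
E
python3 - <<'E'
from h import *
o=ctrl.get_obs();R=rot(o['eef_rot']);print(R.round(3),np.degrees(np.arctan2(R[1,1],R[0,1])))
plan([.5445,-.241,.2],-35)
plan([.58,.187,.25],70)
c=load('wrist0');print(c['tool_from_camera'].round(3))
E
```

```text
[[-0.     0.275 -0.961]
 [ 0.001 -0.961 -0.275]
 [-1.    -0.001 -0.   ]] -74.02678343441349
pos [ 0.1582 -0.5524  0.2306] sh [  31.  -193.  -457.1] q6 -0.21 t 0.15 F [ 0.5 -0.3  0.2] op 0.998
90 rotvec [-2.2519e+00 -1.7000e-03  4.0000e-04]
-90 rotvec [8.897e-01 3.000e-04 1.400e-03]
pos [ 0.1582 -0.5524  0.2306] sh [ -18.5 -594.8 -609. ] q6 -0.21 t 0.15 F [ 0.5 -0.3  0.2] op 0.998
90 rotvec [2.1986e+00 1.3000e-03 1.0000e-03]
-90 rotvec [-9.429e-01 -9.000e-04  1.100e-03]
[[-0.    -0.306  0.952 -0.142]
 [ 1.    -0.001  0.     0.001]
 [ 0.001  0.952  0.306 -0.077]
 [ 0.     0.     0.     1.   ]]
```

{"name": "servo_tool", "arguments": {
  "targets": [
    [0.11, 0, 0, 4, -24, -57, 1],
    [0.22, 0, 0, 8, -48, -114, 1],
    [0.33, 0, 0, 12, -72, -171, 1],
    [0.44, 0, 0, 16, -96, -228, 1],
    [0.55, 0, 0, 20, -121, -285, 1],
    [0.66, 0, 0, 24, -145, -343, 1],
    [0.78, 0, 0, 28, -169, -400, 1],
    [0.89, 0, 0, 31, -193, -457, 1]
  ]
}}

```text
time_s: 1.15
eef_pos: [0.5458, -0.2394, 0.1996]
eef_rot: [0.214, -0.674, 0.214, 0.674]
wrist_force: [0.1, -0.3, -0.2]
opening: 0.999
```

```bash
python3 - <<'E'
from h import *
c=snap('wrist','w1');print(-c['R'].T@c['t'])
print(proj(c,[[.5445,-.241,.03],[.5445,-.241,.056]]))
plan([.5445,-.241,.1],-35)
E
```

```text
[ 0.60858461 -0.28612997  0.34145974]
[[316.50466149 176.39717683]
 [316.51701018 182.91674989]]
pos [ 0.5503 -0.2338  0.1993] sh [99.3  9.7  0.5] q6 1.58 t 1.20 F [-1.4  4.5  0.1] op 0.999
90 rotvec [ 3.1358e+00  8.7000e-03 -5.0000e-04]
-90 rotvec [-0.0057  0.0003  0.0055]
```

View pics/w1.png

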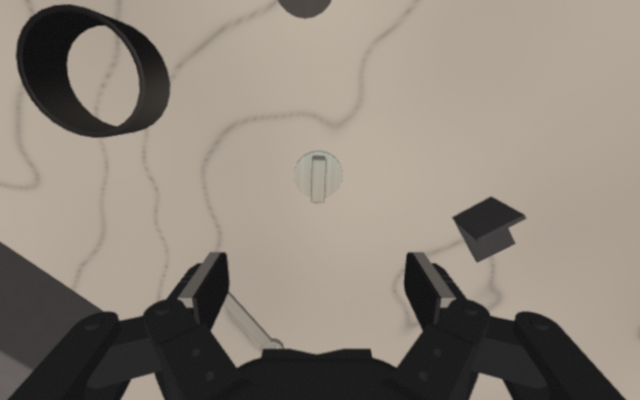

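The wrist view shows the cap's disc at (319,176) with the bar upright in the image, so the yaw is right. I'll lower and take a second view.

{"name": "servo_tool", "arguments": {
  "targets": [
    [0, 0, 0, 20, 5, 0, 1],
    [0, 0, 0, 40, 8, 0, 1],
    [0, 0, 0, 60, 10, 0, 1],
    [0, 0, 0, 80, 10, 0, 1],
    [0, 0, 0, 99, 10, 0, 1],
    [0, 0, 0, 99, 10, 0, 1],
    [0, 0, 0, 99, 10, 0, 1],
    [0, 0, 0, 99, 10, 0, 1]
  ]
}}

```text
time_s: 2.2
eef_pos: [0.5454, -0.242, 0.1013]
eef_rot: [-0.216, 0.675, -0.213, -0.673]
wrist_force: [-0.3, -0.8, 0.2]
opening: 1.001
```

```bash
python3 - <<'E'
from h import *
c=snap('wrist','w2');print(-c['R'].T@c['t'])
print(proj(c,[[.5445,-.241,.03],[.5445,-.241,.056]]))
plan([.5445,-.241,.05],-35)
w1=load('w1')
cv2.imwrite('pics/z2.png',np.hstack([cv2.resize(w1['pixels'][140:220,280:360],(400,400),interpolation=cv2.INTER_CUBIC),cv2.resize(c['pixels'][160:280,260:380],(400,400),interpolation=cv2.INTER_CUBIC)]))
E
```

```text
[ 0.6074699  -0.28919108  0.24336655]
[[313.88614045 210.2926693 ]
 [313.40274939 223.85678193]]
pos [ 0.5454 -0.242   0.1013] sh [51.3 -0.   1.4] q6 1.57 t 2.25 F [-0.7 -0.2 -0.2] op 1.000
90 rotvec [3.1358e+00 8.7000e-03 2.4000e-03]
-90 rotvec [-0.0057 -0.0015  0.0055]
```

View pics/z2.png

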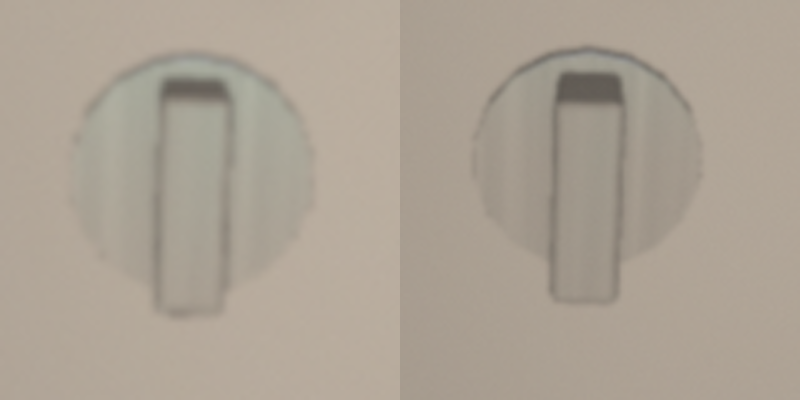

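```bash
python3 - <<'E'
from h import *
a=load('w1');b=load('w2')
A=lambda x,y:(280+x/5-.4,140+y/5-.4); B=lambda x,y:(260+(x-400)*.3-.35,160+y*.3-.35)
for p,q in (((195,97),(589,103)),((188.5,311),(583.5,300))): print(tri(a,A(*p),b,B(*q)))
e=onz(b,[B(589,103),B(583.5,300)],.056);print(e,e.mean(0),np.degrees(np.arctan2(*(e[0]-e[1])[[1,0]])))
d=onz(b,[B(472,157),B(702,157)],.03);print(d.mean(0),np.linalg.norm(d[0]-d[1]))
E
```

```text
(array([ 0.5630882 , -0.25658399,  0.05916978]), np.float64(7.37101413107895e-05))
(array([ 0.52766696, -0.2300564 ,  0.05426535]), np.float64(7.076463240400327e-06))
[[ 0.56229909 -0.2560505   0.056     ]
 [ 0.5284013  -0.2305962   0.056     ]] [ 0.54535019 -0.24332335  0.056     ] -36.90338185096983
[ 0.54600201 -0.24376331  0.03      ] 0.05153643992438483
```

```bash
python3 - <<'E'
from h import *
plan([.5455,-.2435,.034],-36.9)
E
```

```text
pos [ 0.5454 -0.242   0.1013] sh [67.3  1.5 -0.9] q6 1.57 t 2.25 F [-0.7 -0.2 -0.2] op 1.000
90 rotvec [-3.1142e+00 -8.6000e-03 -2.2000e-03]
-90 rotvec [ 0.0274 -0.0014  0.0055]
```

{"name": "servo_tool", "arguments": {
  "targets": [
    [0.027, -0.001, 0.005, 20, 1.5, -1, 1],
    [0.027, -0.001, 0.005, 40, 1.5, -1, 1],
    [0.027, -0.001, 0.005, 55, 1.5, -1, 1],
    [0.027, -0.001, 0.005, 67, 1.5, -1, 1],
    [0.027, -0.001, 0.005, 67, 1.5, -1, 1],
    [0.027, -0.001, 0.005, 67, 1.5, -1, 0],
    [0.027, -0.001, 0.005, 67, 1.5, -1, -1],
    [0.027, -0.001, 0.005, 67, 1.5, -1, -1]
  ]
}}

```text
time_s: 3.25
eef_pos: [0.546, -0.2438, 0.0349]
eef_rot: [-0.224, 0.671, -0.224, -0.67]
wrist_force: [0.3, -0.2, -0.2]
opening: 0.379
```

{"name": "servo_tool", "arguments": {
  "targets": [
    [0, 0, 0, 0, 0, 0, -1],
    [0, 0, 0, 0, 0, 0, -1],
    [0, 0, 0, 0, 0, 0, -1],
    [0, 0, 0, 0, 0, 0, -1],
    [0, 0, 0, 0, 0, 0, -1],
    [0, 0, 0, 0, 0, 0, -1],
    [0, 0, 0, 0, 0, 0, -1],
    [0, 0, 0, 0, 0, 0, -1]
  ]
}}

```text
time_s: 4.25
eef_pos: [0.5461, -0.2439, 0.0352]
eef_rot: [-0.224, 0.672, -0.224, -0.67]
wrist_force: [-0.0, 1.5, 5.7]
opening: 0.147
```

```bash
python3 - <<'E'
from h import *
c=snap('wrist','w3'); plan([.58,.187,.25],70)
E
```

```text
pos [ 0.5462 -0.2439  0.0352] sh [-215.1 -365.1  231.1] q6 1.60 t 4.30 F [0.3 0.8 4.7] op 0.148
90 rotvec [ 1.2763 -0.0013  0.0018]
-90 rotvec [-1.8653e+00 -1.9000e-03 -1.4000e-03]
```

View pics/w3.png

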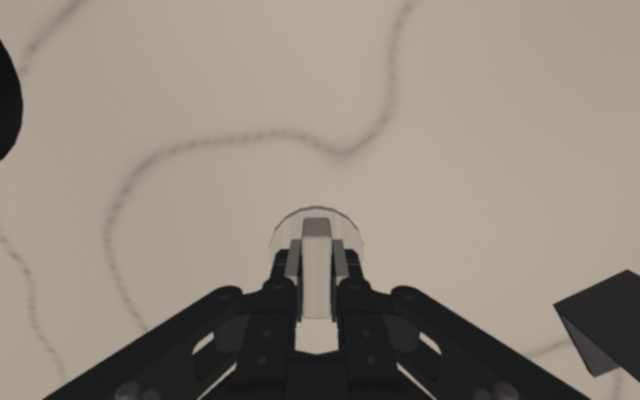

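Cap gripped: the bar sits between the pads at about (317,280) and the opening is 0.147. I'll lift it and go towards the tank.

{"name": "servo_tool", "arguments": {
  "targets": [
    [0, 0, 0, -30, 0, 0, -1],
    [0, 0, 0, -80, 0, 0, -1],
    [0, 0, 0, -135, 0, 0, -1],
    [0, 0, 0, -190, 0, 0, -1],
    [-0.17, 0, 0, -215, -38, 27, -1],
    [-0.35, 0, 0, -215, -77, 54, -1],
    [-0.52, 0, 0, -215, -115, 80, -1],
    [-0.7, 0, 0, -215, -154, 107, -1]
  ]
}}

```text
time_s: 5.3
eef_pos: [0.5519, -0.0549, 0.2491]
eef_rot: [0.022, 0.707, 0.022, -0.707]
wrist_force: [0.6, 0.2, -1.1]
opening: 0.145
```

```bash
python3 - <<'E'
from h import *
plan([.56,.13,.25],70)
E
```

```text
pos [ 0.5519 -0.0549  0.2491] sh [  -1.  -184.   -19.5] q6 1.20 t 5.30 F [ 0.6  0.2 -1.1] op 0.145
90 rotvec [ 1.9817e+00 -7.0000e-04  3.0000e-04]
-90 rotvec [-1.1599e+00 -3.0000e-04 -6.0000e-04]
```

{"name": "servo_tool", "arguments": {
  "targets": [
    [-0.17, 0, 0, 0, -35, -4, -1],
    [-0.34, 0, 0, 0, -75, -8, -1],
    [-0.51, 0, 0, 0, -115, -12, -1],
    [-0.68, 0, 0, 0, -150, -16, -1],
    [-0.85, 0, 0, 0, -184, -19, -1],
    [-1.02, 0, 0, 0, -184, -19, -1],
    [-1.16, 0, 0, 0, -184, -19, -1],
    [-1.16, 0, 0, 0, -184, -19, -1]
  ]
}}

```text
time_s: 6.3
eef_pos: [0.5589, 0.13, 0.248]
eef_rot: [-0.405, -0.579, -0.405, 0.58]
wrist_force: [0.2, -0.1, -2.2]
opening: 0.149
```

```bash
python3 - <<'E'
from h import *
c=snap('wrist','w4'); plan([.56,.13,.25],70); print(proj(c,[.58,.187,.135]))
E
```

```text
pos [0.559  0.1299 0.2482] sh [-1.8  0.9 -0.4] q6 0.37 t 6.35 F [ 0.2 -0.3 -1.2] op 0.143
90 rotvec [ 3.1388e+00  1.3000e-03 -1.1000e-03]
-90 rotvec [-0.0028  0.0007  0.0008]
[[317.46208018 118.78795592]]
```

View pics/w4.png

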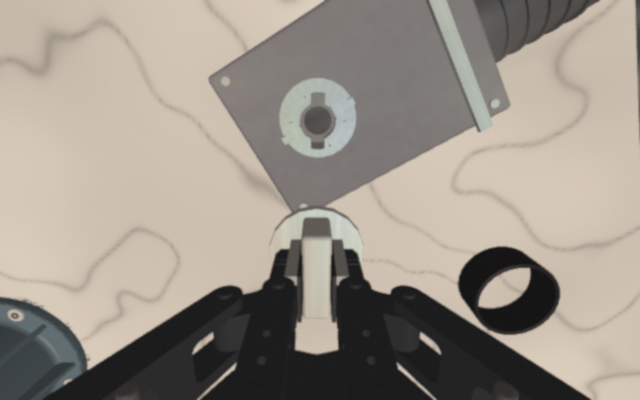

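The neck is in clear view at (317,118), slots upright in the picture. I'll take a second view from 70 mm to the side.

{"name": "servo_tool", "arguments": {
  "targets": [
    [0, 0, 0, 0, 25, 0, -1],
    [0, 0, 0, 0, 50, 0, -1],
    [0, 0, 0, 0, 70, 0, -1],
    [0, 0, 0, 0, 70, 0, -1],
    [0, 0, 0, 0, 70, 0, -1],
    [0, 0, 0, 0, 70, 0, -1],
    [0, 0, 0, 0, 70, 0, -1],
    [0, 0, 0, 0, 70, 0, -1]
  ]
}}

```text
time_s: 7.35
eef_pos: [0.6246, 0.106, 0.2483]
eef_rot: [-0.405, -0.58, -0.405, 0.58]
wrist_force: [0.6, -0.5, -2.2]
opening: 0.151
```

```bash
python3 - <<'E'
from h import *
c=snap('wrist','w5'); plan([.56,.13,.25],70); u=proj(c,[.58,.187,.135])[0]; print(u)
w=load('w4')
x,y=int(u[0]),int(u[1]); x0=max(x-50,0);y0=max(y-50,0);print(x0,y0)
cv2.imwrite('pics/z5.png',np.hstack([cv2.resize(w['pixels'][70:170,267:367],(400,400),interpolation=cv2.INTER_CUBIC),cv2.resize(c['pixels'][y0:y0+100,x0:x0+100],(400,400),interpolation=cv2.INTER_CUBIC)]))
E
```

```text
pos [0.6246 0.106  0.2483] sh [ -1.7 -68.9  -0.3] q6 0.33 t 7.40 F [ 0.6 -0.8 -1.9] op 0.153
90 rotvec [ 3.139e+00  9.000e-04 -9.000e-04]
-90 rotvec [-0.0026  0.0006  0.0006]
[231.46718787 118.84361965]
181 68
```

View pics/z5.png

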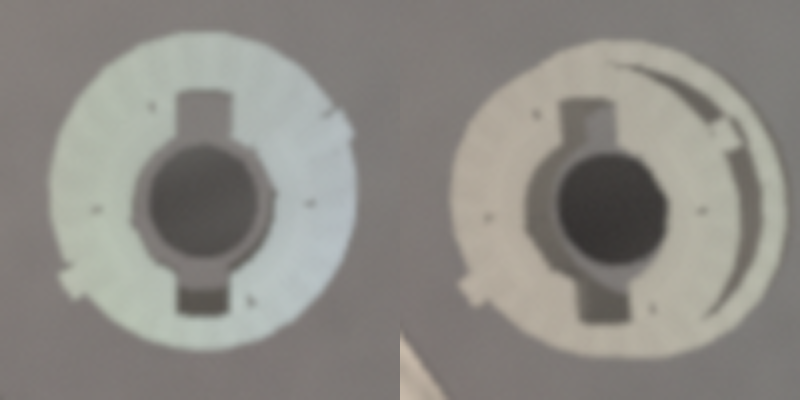

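```bash
python3 - <<'E'
from h import *
a=load('w4');b=load('w5')
A=lambda p:(267+p[0]/4-.375,70+p[1]/4-.375); B=lambda p:(181+(p[0]-400)/4-.375,68+p[1]/4-.375)
L=[(152,107),(250,301),(97,209),(310,203),(204,90),(203,316)]
Q=[(536,114),(652,308),(489,217),(702,211),(587,98),(604,322)]
P=[]
for l,q in zip(L,Q):
    X,g=tri(a,A(l),b,B(q));P.append(X);print(X.round(4),round(g*1e3,2))
P=np.array(P);print(P.mean(0))
zr=.135
for c,f,M in((a,A,L),(b,B,Q)):
    e=onz(c,[f(m) for m in M],zr);print(e.mean(0),[ (e[i]+e[i+1]).round(5)[:2]/2 for i in (0,2,4)],'slot',np.degrees(np.arctan2(*(e[4]-e[5])[[1,0]])),'len',np.linalg.norm(e[4]-e[5]))
    r=onz(c,[f((345,125)),f((75,285))] if c is a else [f((727,133)),f((475,290))],.130);print('rib',np.degrees(np.arctan2(*(r[0]-r[1])[[1,0]])))
# tank edges angle from w4
g=onz(a,[(209,80),(296,210),(509,104)],.1);print(np.degrees(np.arctan2(*(g[0]-g[1])[[1,0]])),np.degrees(np.arctan2(*(g[2]-g[1])[[1,0]])),np.linalg.norm(g[0]-g[1]),np.linalg.norm(g[2]-g[1]))
E
```

```text
[0.5765 0.2068 0.1405] 0.21
[0.582  0.1647 0.1404] 0.24
[0.5594 0.1924 0.1413] 0.02
[0.5996 0.179  0.1413] 0.06
[0.5871 0.2061 0.1403] 0.05
[0.5721 0.1654 0.142 ] 0.44
[0.57945583 0.18573798 0.14096455]
[0.5792891  0.18523872 0.135     ] [array([0.57912 , 0.185265]), array([0.579375, 0.18525 ]), array([0.579375, 0.1852  ])] slot 69.71778272178707 len 0.04478399026710939
rib 9.856408783356251
[0.57777901 0.18597832 0.135     ] [array([0.577765, 0.186005]), array([0.577725, 0.1859  ]), array([0.577845, 0.18603 ])] slot 69.10663446312327 len 0.044377466644171595
rib 9.813104255126808
101.12642021103574 7.625533819444409 0.14439038213773356 0.22077092582971067
```

```bash
python3 - <<'E'
from h import *
c=load('w4');W=c['tool_from_camera'];c['R']=W[:3,:3].T;c['t']=-W[:3,:3].T@W[:3,3]
for x in (.0052,.0112):
  print(x,proj(c,[[x,0,.026],[x,.026,0],[x,-.026,0],[x,.0184,.0184],[x,-.0184,.0184]]).round(1).tolist())
print('bar top corners',proj(c,[[x,y,.022] for x in (-.0208,.0052) for y in (-.007,.007)]+[[-.0208,y,-.022] for y in (-.007,.007)]).round(1).tolist())
cv2.imwrite('pics/z6.png',cv2.resize(c['pixels'][195:335,247:387],(700,700),interpolation=cv2.INTER_CUBIC))
E
```

```text
0.0052 [[317.4, 289.3], [365.7, 247.8], [269.2, 247.9], [350.5, 277.6], [284.4, 277.6]]
0.0112 [[317.4, 283.2], [364.0, 242.8], [270.8, 242.8], [349.3, 271.7], [285.4, 271.8]]
bar top corners [[303.0, 314.8], [332.3, 314.8], [304.9, 283.2], [329.9, 283.2], [301.6, 230.3], [333.8, 230.3]]
```

View pics/z6.png

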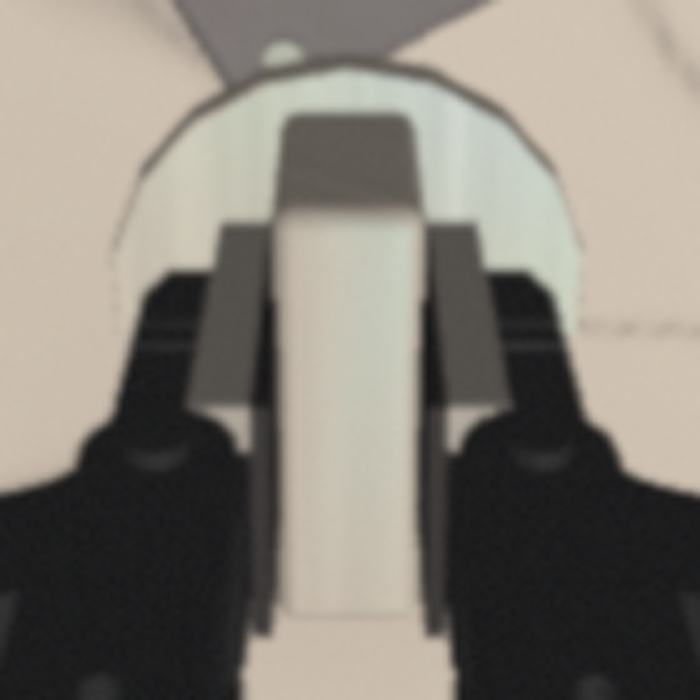

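```bash
python3 - <<'E'
from h import *
from scipy.optimize import least_squares
c=load('w4');W=c['tool_from_camera'];c['R']=W[:3,:3].T;c['t']=-W[:3,:3].T@W[:3,3]
obs=np.array([[302,237.4-.4],[332,237.0],[303,317.2],[330,317.2],[303.5,217.8],[329.5,217.8],[317,208.2]])
def f(p):
    x,y,z,th=p; # foot position; x along approach
    L=[[-56,-7,-22],[-56,7,-22],[-56,-7,22],[-56,7,22],[-30,-7,-22],[-30,7,-22],[-30,0,-26]]
    R=Rn.from_euler('y',th).as_matrix()
    X=(R@(np.array(L,float)/1e3).T).T+np.array([x,y,z])
    return (proj(c,X)-obs)
def g(p):
    r=f(p).ravel(); return r
for fix in (0,1):
    s=least_squares(lambda p:g([p[0],p[1],p[2],p[3]*fix]),[.035,0,0,0],x_scale=[.01,.01,.01,.1])
    print(s.x.round(4),f(s.x*[1,1,1,fix]).round(1).tolist())
E
```

```text
[ 0.0413 -0.0004  0.0064  0.    ] [[-0.4, 0.5], [-0.1, 0.5], [-0.1, -0.1], [0.7, -0.1], [0.3, -1.2], [0.1, -1.2], [-0.3, 1.5]]
[ 0.0416 -0.0004  0.0072 -0.015 ] [[-0.4, 0.0], [-0.1, -0.0], [-0.1, 0.0], [0.7, -0.0], [0.3, -0.9], [0.0, -0.9], [-0.3, 1.8]]
```

```bash
python3 - <<'E'
from h import *
def tool(fn):
    c=load(fn);W=c['tool_from_camera'];c['R']=W[:3,:3].T;c['t']=-W[:3,:3].T@W[:3,3];return c
def atx(c,uv,x):
    C,d=ray(c,uv);return C+d*((x-C[0])/d[:,0])[:,None]
c=tool('w4')
print('bartop ends',atx(c,[(317,237),(317,317.2)],-.0208)[:,2],'base',atx(c,[(317,217.8)],.0052)[:,2]+.022,'disc',atx(c,[(317,208.4)],.0052)[:,2]+.026, atx(c,[(317,206.6)],.0112)[:,2]+.026)
# w2 in tool frame: TCP z .1013 -> features
b=tool('w2');h=.1013
B=lambda x,y:(260+(x-400)*.3-.35,160+y*.3-.35)
print('w2 bartop',atx(b,[B(589,103),B(583.5,300)],h-.056),'base far',atx(b,[B(589,72)],h-.030)+[0,0,.022],'disc far',atx(b,[B(587,50)],h-.03)+[0,0,.026])
t=load('top0');s=load('scene0')
T=lambda x,y,u,v:(u-30+x/(400/61)-.4,v-22+y/(300/45)-.4)
for z in (.137,.141):print('rim top/scene',onz(t,[T(190,147,191,175)],z),onz(s,[T(204,120,433,215)],z))
print('cap',onz(t,[T(198,147,394,202)],.03),onz(s,[T(202,163,254,205)],.03))
E
```

```text
bartop ends [-0.01881301  0.023388  ] base [0.00460008] disc [0.00338165] [0.00455558]
w2 bartop [[ 0.0453      0.00192801 -0.02184208]
 [ 0.0453      0.00076622  0.02055107]] base far [[0.0713     0.00195018 0.00091528]] disc far [[ 7.13000000e-02  1.52017527e-03 -1.22912206e-05]]
rim top/scene [[0.5794773  0.18528003 0.137     ]] [[0.57846971 0.18792166 0.137     ]]
rim top/scene [[0.57890867 0.18407654 0.141     ]] [[0.58287353 0.18745373 0.141     ]]
cap [[ 0.5456677  -0.24060535  0.03      ]] [[ 0.55557264 -0.23650916  0.03      ]]
```

```bash
python3 - <<'E'
from h import *
plan([.5798,.1869,.19],69.6)
E
```

```text
pos [0.6246 0.106  0.2483] sh [ 58.3 -69.9 -60.6] q6 0.33 t 7.40 F [ 0.6 -0.8 -1.9] op 0.153
90 rotvec [-3.1373e+00 -9.0000e-04  9.0000e-04]
-90 rotvec [0.0043 0.0006 0.0006]
```

{"name": "servo_tool", "arguments": {
  "targets": [
    [0.004, 0.001, 0.001, 0, -23, -20, -1],
    [0.004, 0.001, 0.001, 0, -46, -40, -1],
    [0.004, 0.001, 0.001, 5, -70, -60, -1],
    [0.004, 0.001, 0.001, 20, -70, -60.5, -1],
    [0.004, 0.001, 0.001, 40, -70, -60.5, -1],
    [0.004, 0.001, 0.001, 58, -70, -60.5, -1],
    [0.004, 0.001, 0.001, 58, -70, -60.5, -1],
    [0.004, 0.001, 0.001, 58, -70, -60.5, -1]
  ]
}}

```text
time_s: 8.4
eef_pos: [0.5802, 0.1864, 0.1904]
eef_rot: [0.404, 0.581, 0.403, -0.58]
wrist_force: [-0.0, -0.6, -1.2]
opening: 0.148
```

```bash
python3 - <<'E'
from h import *
plan([.5798,.1869,.19],69.6)
c=snap('wrist','w7'); s=snap('scene','s7');t=snap('top','t7')
f=lambda i,u,v,a,b:cv2.resize(i[v-b:v+b,u-a:u+a],(400,300),interpolation=cv2.INTER_CUBIC)
s=s['pixels'];t=t['pixels'];c=c['pixels']
cv2.imwrite('pics/z7.png',np.vstack([np.hstack([f(s,433,200,40,30),f(t,191,175,40,30)]),np.hstack([f(c,317,230,100,75),f(s,433,200,80,60)])]))
E
```

```text
pos [0.5802 0.1864 0.1904] sh [ 0.4 -0.5 -0.3] q6 0.47 t 8.40 F [-0.  -0.6 -1.2] op 0.148
90 rotvec [ 3.1412e+00 -9.0000e-04  7.0000e-04]
-90 rotvec [-0.0004 -0.0004 -0.0006]
```

View pics/z7.png

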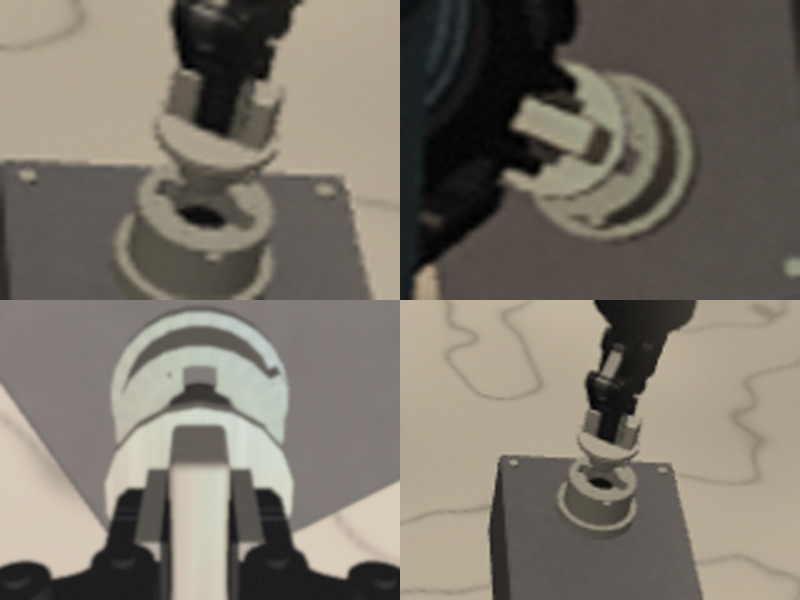

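```bash
python3 - <<'E'
from h import *
s=load('s7');t=load('t7')
g=lambda n,a,b,u,v:cv2.resize(n['pixels'][v-b:v+b,u-a:u+a],(800,600),interpolation=cv2.INTER_CUBIC)
cv2.imwrite('pics/z8.png',g(s,28,21,434,203));cv2.imwrite('pics/z9.png',g(t,28,21,194,172))
a=np.linspace(0,2*np.pi,73)
def circ(x,y,z,r):return np.c_[x+r*np.cos(a),y+r*np.sin(a),z+0*a]
for n,c,o in(('s',s,(406,182)),('t',t,(166,151))):
  for nm,C in(('rim139',circ(.5793,.1855,.139,.0285)),('rim141',circ(.5793,.1855,.141,.0285)),('disc top',circ(.5797,.185,.1852,.026)),('disc bot',circ(.5797,.185,.1792,.026))):
    p=(proj(c,C)-o)*(800/56); print(n,nm,'cols',p[:,0].min().round(),p[:,0].max().round(),'rows',p[:,1].min().round(),p[:,1].max().round())
E
```

```text
s rim139 cols 190.0 574.0 rows 271.0 535.0
s rim141 cols 192.0 576.0 rows 262.0 525.0
s disc top cols 253.0 614.0 rows 54.0 293.0
s disc bot cols 246.0 606.0 rows 85.0 324.0
t rim139 cols 124.0 538.0 rows 133.0 542.0
t rim141 cols 119.0 534.0 rows 131.0 540.0
t disc top cols 30.0 430.0 rows 85.0 479.0
t disc bot cols 46.0 443.0 rows 93.0 485.0
```

View pics/z8.png

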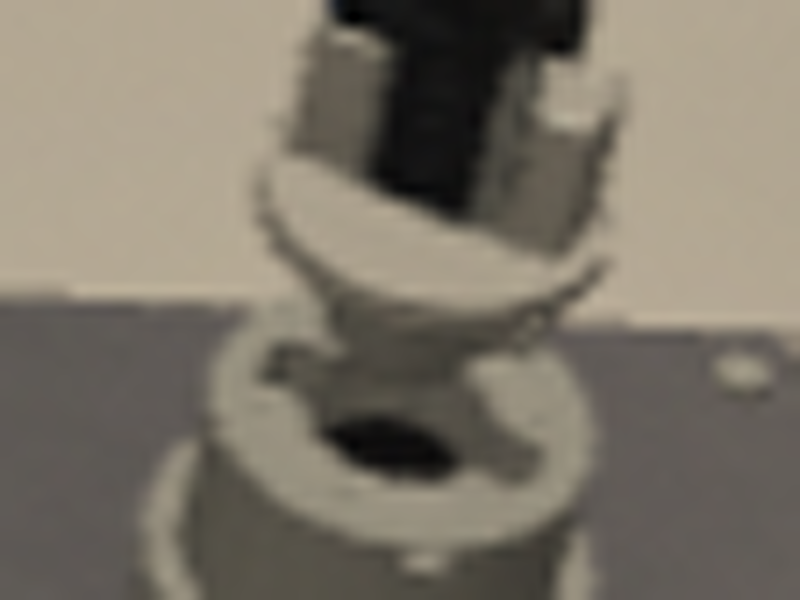

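View pics/z9.png

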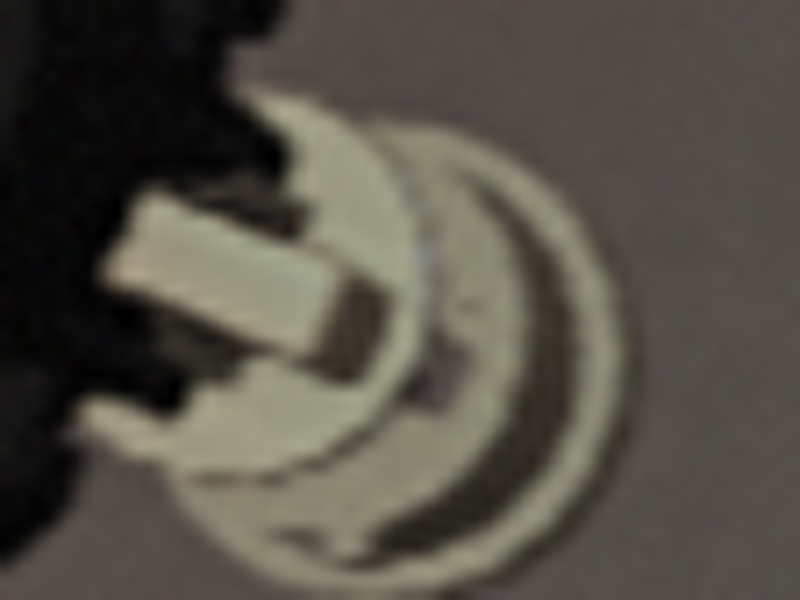

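```bash
python3 - <<'E'
from h import *
c=load('w7')
cv2.imwrite('pics/z10.png',cv2.resize(c['pixels'][155:255,257:377],(720,600),interpolation=cv2.INTER_CUBIC))
E
```

```text
(no output)
```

View pics/z10.png

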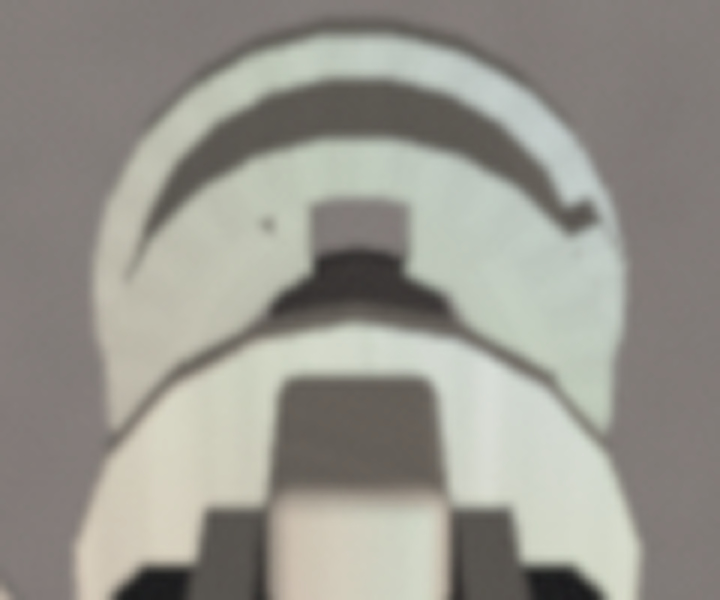

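```bash
python3 - <<'E'
from h import *
c=load('w7');W=c['tool_from_camera'];c['R']=W[:3,:3].T;c['t']=-W[:3,:3].T@W[:3,3]
def atx(uv,x):
    C,d=ray(c,uv);return C+d*((x-C[0])/d[:,0])[:,None]
for zr in (.137,.139,.141):
    x=.1904-zr
    print(zr,'neck centre z: outer',atx([(316.7,177.4)],x)[0,2]+.0285,'slot',atx([(316.7,187.9)],x)[0,2]+.022,'y',atx([(316.7,187.9)],x)[0,1])
print('cap centre z: disc',atx([(316.4,208.8)],.0052)[0,2]+.026,'bar base',atx([(316.4,217.6)],.0052)[0]+[0,0,.022])
E
```

```text
0.137 neck centre z: outer 0.00168197861967306 slot 0.0024366070756566063 y -0.0003056361878731962
0.139 neck centre z: outer 0.0011722920760998713 slot 0.001852633826682798 y -0.0003087931106834289
0.141 neck centre z: outer 0.0006626055325266896 slot 0.0012686605777089965 y -0.00031195003349366153
cap centre z: disc 0.00360744284360796 bar base [ 0.0052     -0.00054323  0.00449391]
```

Both the wrist and scene views put the cap about 2.4 mm too far along tool +z relative to the neck. I'll correct that and lower it.

{"name": "servo_tool", "arguments": {
  "targets": [
    [0, 0, 0, 0, 0, -1, -1],
    [0, 0, 0, 2, 0, -2.3, -1],
    [0, 0, 0, 5, 0, -2.3, -1],
    [0, 0, 0, 8, 0, -2.3, -1],
    [0, 0, 0, 11, 0, -2.3, -1],
    [0, 0, 0, 12, 0, -2.3, -1],
    [0, 0, 0, 12, 0, -2.3, -1],
    [0, 0, 0, 12, 0, -2.3, -1]
  ]
}}

```text
time_s: 9.55
eef_pos: [0.5813, 0.1889, 0.1793]
eef_rot: [0.404, 0.581, 0.403, -0.58]
wrist_force: [-0.2, -0.1, -1.3]
opening: 0.146
```

{"name": "servo_tool", "arguments": {
  "targets": [
    [0, 0, 0, 0.5, 0, 0, -1],
    [0, 0, 0, 1, 0, 0, -1],
    [0, 0, 0, 1.5, 0, 0, -1],
    [0, 0, 0, 2, 0, 0, -1],
    [0, 0, 0, 2.5, 0, 0, -1],
    [0, 0, 0, 3, 0, 0, -1],
    [0, 0, 0, 3, 0, 0, -1],
    [0, 0, 0, 3, 0, 0, -1]
  ]
}}

```text
time_s: 10.55
eef_pos: [0.5814, 0.1889, 0.1764]
eef_rot: [0.404, 0.581, 0.403, -0.58]
wrist_force: [-0.5, -0.1, -1.8]
opening: 0.146
```

```bash
python3 - <<'E'
from h import *
plan([.5810,.1886,.19],69.6)
s=snap('scene','s11')
cv2.imwrite('pics/z11.png',cv2.resize(s['pixels'][182:224,406:462],(800,600),interpolation=cv2.INTER_CUBIC))
E
```

```text
pos [0.5814 0.1889 0.1764] sh [-13.6  -0.2   0.4] q6 0.48 t 10.55 F [-0.5 -0.1 -1.8] op 0.146
90 rotvec [-3.1416e+00  3.3000e-03 -2.0000e-03]
-90 rotvec [ 0.     -0.0013 -0.0021]
```

View pics/z11.png

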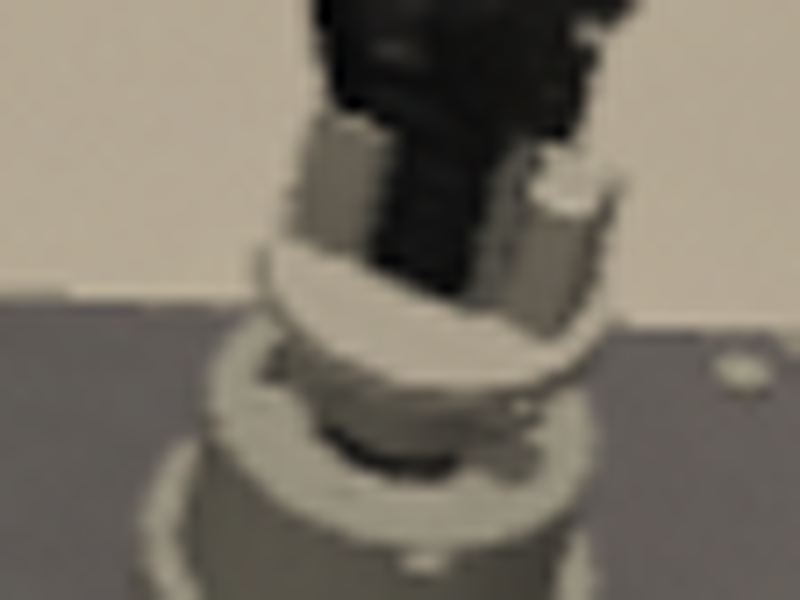

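{"name": "servo_tool", "arguments": {
  "targets": [
    [0, 0, 0, 0.5, 0, 0, -1],
    [0, 0, 0, 1, 0, 0, -1],
    [0, 0, 0, 1.5, 0, 0, -1],
    [0, 0, 0, 2, 0, 0, -1],
    [0, 0, 0, 2.5, 0, 0, -1],
    [0, 0, 0, 3, 0, 0, -1],
    [0, 0, 0, 3, 0, 0, -1],
    [0, 0, 0, 3, 0, 0, -1]
  ]
}}

```text
time_s: 11.6
eef_pos: [0.5814, 0.1889, 0.1734]
eef_rot: [0.404, 0.581, 0.403, -0.58]
wrist_force: [-0.3, 0.2, -1.9]
opening: 0.147
```

{"name": "servo_tool", "arguments": {
  "targets": [
    [0, 0, 0, 0.5, 0, 0, -1],
    [0, 0, 0, 1, 0, 0, -1],
    [0, 0, 0, 1.5, 0, 0, -1],
    [0, 0, 0, 2, 0, 0, -1],
    [0, 0, 0, 2, 0, 0, -1],
    [0, 0, 0, 2, 0, 0, -1],
    [0, 0, 0, 2, 0, 0, -1],
    [0, 0, 0, 2, 0, 0, -1]
  ]
}}

```text
time_s: 12.6
eef_pos: [0.5814, 0.1889, 0.1714]
eef_rot: [0.404, 0.581, 0.403, -0.58]
wrist_force: [0.8, 0.2, -1.5]
opening: 0.147
```

{"name": "servo_tool", "arguments": {
  "targets": [
    [0, 0, 0, 0.5, 0, 0, -1],
    [0, 0, 0, 1, 0, 0, -1],
    [0, 0, 0, 1.5, 0, 0, -1],
    [0, 0, 0, 2, 0, 0, -1],
    [0, 0, 0, 2, 0, 0, -1],
    [0, 0, 0, 2, 0, 0, -1],
    [0, 0, 0, 2, 0, 0, -1],
    [0, 0, 0, 2, 0, 0, -1]
  ]
}}

```text
time_s: 13.6
eef_pos: [0.5814, 0.1889, 0.1694]
eef_rot: [0.404, 0.581, 0.403, -0.58]
wrist_force: [-0.1, -0.0, -1.5]
opening: 0.149
```

{"name": "servo_tool", "arguments": {
  "targets": [
    [0, 0, 0, 0.5, 0, 0, -1],
    [0, 0, 0, 1, 0, 0, -1],
    [0, 0, 0, 1.5, 0, 0, -1],
    [0, 0, 0, 2, 0, 0, -1],
    [0, 0, 0, 2, 0, 0, -1],
    [0, 0, 0, 2, 0, 0, -1],
    [0, 0, 0, 2, 0, 0, -1],
    [0, 0, 0, 2, 0, 0, -1]
  ]
}}

```text
time_s: 14.6
eef_pos: [0.5814, 0.1889, 0.1674]
eef_rot: [0.404, 0.581, 0.403, -0.58]
wrist_force: [-1.0, 0.2, -1.5]
opening: 0.152
```

```bash
python3 - <<'E'
from h import *
plan([.5810,.1886,.19],69.6)
s=snap('scene','s12');w=snap('wrist','w12')
cv2.imwrite('pics/z12.png',np.hstack([cv2.resize(s['pixels'][182:224,406:462],(400,300),interpolation=cv2.INTER_CUBIC),cv2.resize(w['pixels'][155:255,257:377],(360,300))]))
E
```

```text
pos [0.5814 0.1889 0.1674] sh [-22.6  -0.2   0.4] q6 0.48 t 14.60 F [-1.   0.2 -1.5] op 0.152
90 rotvec [ 3.1416e+00 -3.5000e-03  2.1000e-03]
-90 rotvec [-0.     -0.0013 -0.0022]
```

View pics/z12.png

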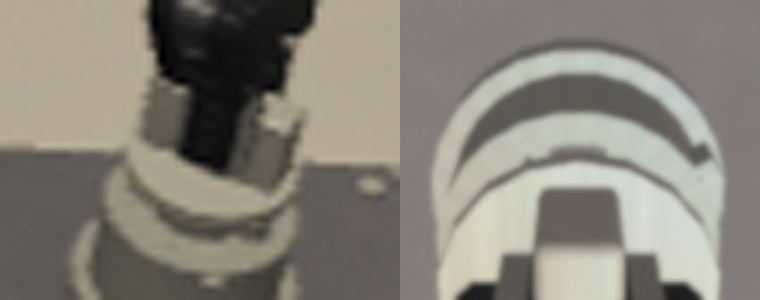

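{"name": "servo_tool", "arguments": {
  "targets": [
    [0, 0, 0, 0.5, 0, 0, -1],
    [0, 0, 0, 1, 0, 0, -1],
    [0, 0, 0, 1.5, 0, 0, -1],
    [0, 0, 0, 2, 0, 0, -1],
    [0, 0, 0, 2, 0, 0, -1],
    [0, 0, 0, 2, 0, 0, -1],
    [0, 0, 0, 2, 0, 0, -1],
    [0, 0, 0, 2, 0, 0, -1]
  ]
}}

```text
time_s: 15.7
eef_pos: [0.5814, 0.1889, 0.1655]
eef_rot: [0.404, 0.581, 0.403, -0.58]
wrist_force: [-1.0, -0.4, -1.0]
opening: 0.146
```

{"name": "servo_tool", "arguments": {
  "targets": [
    [0, 0, 0, 0.5, 0, 0, -1],
    [0, 0, 0, 1, 0, 0, -1],
    [0, 0, 0, 1.5, 0, 0, -1],
    [0, 0, 0, 2, 0, 0, -1],
    [0, 0, 0, 2, 0, 0, -1],
    [0, 0, 0, 2, 0, 0, -1],
    [0, 0, 0, 2, 0, 0, -1],
    [0, 0, 0, 2, 0, 0, -1]
  ]
}}

```text
time_s: 16.7
eef_pos: [0.5815, 0.189, 0.1635]
eef_rot: [0.404, 0.582, 0.403, -0.58]
wrist_force: [-0.8, -0.2, 3.0]
opening: 0.151
```

{"name": "servo_tool", "arguments": {
  "targets": [
    [0, 0, 0, 0.5, 0, 0, -1],
    [0, 0, 0, 1, 0, 0, -1],
    [0, 0, 0, 1.5, 0, 0, -1],
    [0, 0, 0, 1.5, 0, 0, -1],
    [0, 0, 0, 1.5, 0, 0, -1],
    [0, 0, 0, 1.5, 0, 0, -1],
    [0, 0, 0, 1.5, 0, 0, -1],
    [0, 0, 0, 1.5, 0, 0, -1]
  ]
}}

```text
time_s: 17.7
eef_pos: [0.5815, 0.189, 0.162]
eef_rot: [0.404, 0.582, 0.403, -0.58]
wrist_force: [-1.7, -0.9, 3.7]
opening: 0.154
```

```bash
python3 - <<'E'
from h import *
plan([.5810,.1886,.19],69.6)
o=ctrl.get_obs();print(np.round(o['torque'],2))
s=snap('scene','s13')
cv2.imwrite('pics/z13.png',cv2.resize(s['pixels'][182:224,406:462],(800,600),interpolation=cv2.INTER_CUBIC))
E
```

```text
pos [0.5815 0.189  0.162 ] sh [-28.   -0.3   0.5] q6 0.48 t 17.70 F [-1.7 -0.9  3.7] op 0.154
90 rotvec [-3.1416e+00  3.8000e-03 -2.3000e-03]
-90 rotvec [ 0.     -0.0015 -0.0024]
[-0.02  0.34  0.06]
```

View pics/z13.png

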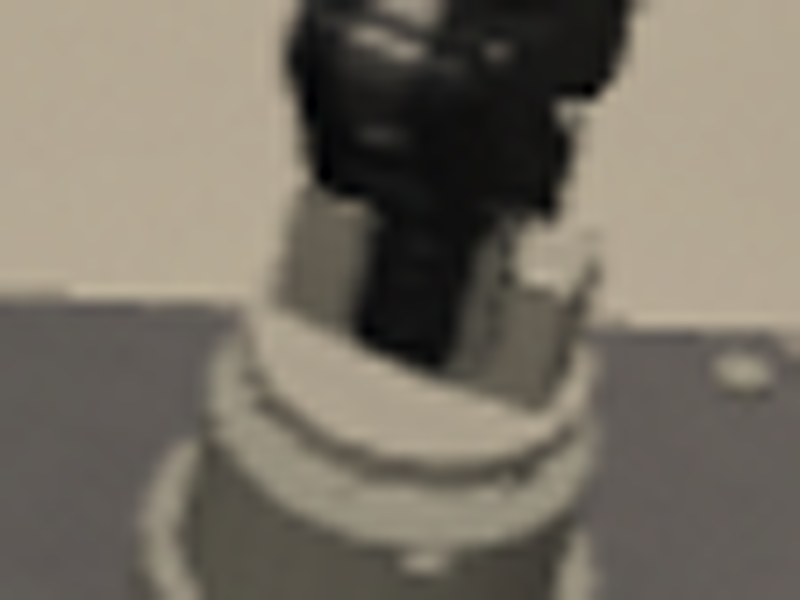

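Spring contact felt: about 5 N, rising around 0.6 N/mm, and the lugs are inside. I'll keep pressing gently.

{"name": "servo_tool", "arguments": {
  "targets": [
    [0, 0, 0, 0.5, 0, 0, -1],
    [0, 0, 0, 1, 0, 0, -1],
    [0, 0, 0, 1.5, 0, 0, -1],
    [0, 0, 0, 2, 0, 0, -1],
    [0, 0, 0, 2.5, 0, 0, -1],
    [0, 0, 0, 3, 0, 0, -1],
    [0, 0, 0, 3, 0, 0, -1],
    [0, 0, 0, 3, 0, 0, -1]
  ]
}}

```text
time_s: 18.75
eef_pos: [0.5815, 0.189, 0.1591]
eef_rot: [0.404, 0.582, 0.403, -0.58]
wrist_force: [-1.9, -0.4, 5.8]
opening: 0.147
```

{"name": "servo_tool", "arguments": {
  "targets": [
    [0, 0, 0, 0.5, 0, 0, -1],
    [0, 0, 0, 1, 0, 0, -1],
    [0, 0, 0, 1.5, 0, 0, -1],
    [0, 0, 0, 2, 0, 0, -1],
    [0, 0, 0, 2.5, 0, 0, -1],
    [0, 0, 0, 2.5, 0, 0, -1],
    [0, 0, 0, 2.5, 0, 0, -1],
    [0, 0, 0, 2.5, 0, 0, -1]
  ]
}}

```text
time_s: 19.75
eef_pos: [0.5815, 0.189, 0.1569]
eef_rot: [0.404, 0.582, 0.403, -0.58]
wrist_force: [-3.1, -1.5, 5.7]
opening: 0.147
```

{"name": "servo_tool", "arguments": {
  "targets": [
    [0, 0, 0, 0.5, 0, 0, -1],
    [0, 0, 0, 1, 0, 0, -1],
    [0, 0, 0, 1.5, 0, 0, -1],
    [0, 0, 0, 1.5, 0, 0, -1],
    [0, 0, 0, 1.5, 0, 0, -1],
    [0, 0, 0, 1.5, 0, 0, -1],
    [0, 0, 0, 1.5, 0, 0, -1],
    [0, 0, 0, 1.5, 0, 0, -1]
  ]
}}

```text
time_s: 20.75
eef_pos: [0.5816, 0.189, 0.1558]
eef_rot: [0.404, 0.582, 0.403, -0.58]
wrist_force: [-2.9, -1.6, 7.6]
opening: 0.149
```

{"name": "servo_tool", "arguments": {
  "targets": [
    [0, 0, 0, 0.3, -0.2, 0.2, -1],
    [0, 0, 0, 0.6, -0.4, 0.4, -1],
    [0, 0, 0, 0.9, -0.5, 0.5, -1],
    [0, 0, 0, 1.2, -0.5, 0.5, -1],
    [0, 0, 0, 1.2, -0.5, 0.5, -1],
    [0, 0, 0, 1.2, -0.5, 0.5, -1],
    [0, 0, 0, 1.2, -0.5, 0.5, -1],
    [0, 0, 0, 1.2, -0.5, 0.5, -1]
  ]
}}

```text
time_s: 21.75
eef_pos: [0.5815, 0.1889, 0.1553]
eef_rot: [0.404, 0.582, 0.403, -0.579]
wrist_force: [-2.0, 0.5, 7.8]
opening: 0.15
```

{"name": "servo_tool", "arguments": {
  "targets": [
    [0, 0, 0, 0.3, 0, 0, -1],
    [0, 0, 0, 0.6, 0, 0, -1],
    [0, 0, 0, 0.9, 0, 0, -1],
    [0, 0, 0, 1.2, 0, 0, -1],
    [0, 0, 0, 1.2, 0, 0, -1],
    [0, 0, 0, 1.2, 0, 0, -1],
    [0, 0, 0, 1.2, 0, 0, -1],
    [0, 0, 0, 1.2, 0, 0, -1]
  ]
}}

```text
time_s: 22.75
eef_pos: [0.5815, 0.1889, 0.1546]
eef_rot: [0.404, 0.582, 0.403, -0.579]
wrist_force: [-2.5, -0.2, 7.9]
opening: 0.151
```

```bash
python3 - <<'E'
from h import *
plan([.5810,.1886,.19],69.6)
s=snap('scene','s14')
cv2.imwrite('pics/z14.png',cv2.resize(s['pixels'][182:224,406:462],(800,600),interpolation=cv2.INTER_CUBIC))
E
```

```text
pos [0.5815 0.1889 0.1546] sh [-35.4  -0.3   0.4] q6 0.48 t 22.75 F [-2.5 -0.2  7.9] op 0.151
90 rotvec [-3.1414  0.0065 -0.004 ]
-90 rotvec [ 0.0002 -0.0026 -0.0041]
```

View pics/z14.png

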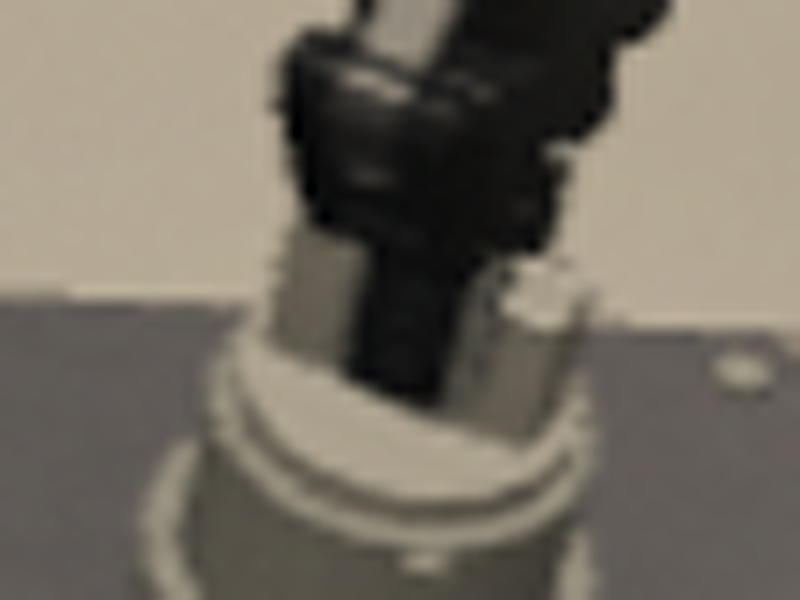

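{"name": "servo_tool", "arguments": {
  "targets": [
    [0, 0, 0, 0.4, -0.2, 0, -1],
    [0, 0, 0, 0.8, -0.2, 0, -1],
    [0, 0, 0, 1.2, -0.2, 0, -1],
    [0, 0, 0, 1.3, -0.2, 0, -1],
    [0, 0, 0, 1.3, -0.2, 0, -1],
    [0, 0, 0, 1.3, -0.2, 0, -1],
    [0, 0, 0, 1.3, -0.2, 0, -1],
    [0, 0, 0, 1.3, -0.2, 0, -1]
  ]
}}

```text
time_s: 23.8
eef_pos: [0.5815, 0.189, 0.1539]
eef_rot: [0.404, 0.582, 0.403, -0.579]
wrist_force: [-3.7, -1.3, 7.8]
opening: 0.15
```

{"name": "servo_tool", "arguments": {
  "targets": [
    [0, 0, 0, 0.4, 0, 0, -1],
    [0, 0, 0, 0.8, 0, 0, -1],
    [0, 0, 0, 1.2, 0, 0, -1],
    [0, 0, 0, 1.3, 0, 0, -1],
    [0, 0, 0, 1.3, 0, 0, -1],
    [0, 0, 0, 1.3, 0, 0, -1],
    [0, 0, 0, 1.3, 0, 0, -1],
    [0, 0, 0, 1.3, 0, 0, -1]
  ]
}}

```text
time_s: 24.8
eef_pos: [0.5816, 0.189, 0.1533]
eef_rot: [0.404, 0.582, 0.403, -0.579]
wrist_force: [-3.4, -1.2, 8.3]
opening: 0.148
```

{"name": "servo_tool", "arguments": {
  "targets": [
    [0, 0, 0, 0.4, 0, 0, -1],
    [0, 0, 0, 0.8, 0, 0, -1],
    [0, 0, 0, 1.2, 0, 0, -1],
    [0, 0, 0, 1.3, 0, 0, -1],
    [0, 0, 0, 1.3, 0, 0, -1],
    [0, 0, 0, 1.3, 0, 0, -1],
    [0, 0, 0, 1.3, 0, 0, -1],
    [0, 0, 0, 1.3, 0, 0, -1]
  ]
}}

```text
time_s: 25.8
eef_pos: [0.5816, 0.189, 0.1529]
eef_rot: [0.405, 0.582, 0.403, -0.579]
wrist_force: [-4.9, -0.8, 9.4]
opening: 0.144
```

{"name": "servo_tool", "arguments": {
  "targets": [
    [0, 0, 0, 0.4, -0.3, 0, -1],
    [0, 0, 0, 0.8, -0.6, 0, -1],
    [0, 0, 0, 1.2, -0.8, 0, -1],
    [0, 0, 0, 1.5, -0.8, 0, -1],
    [0, 0, 0, 1.5, -0.8, 0, -1],
    [0, 0, 0, 1.5, -0.8, 0, -1],
    [0, 0, 0, 1.5, -0.8, 0, -1],
    [0, 0, 0, 1.5, -0.8, 0, -1]
  ]
}}

```text
time_s: 26.8
eef_pos: [0.5815, 0.189, 0.1528]
eef_rot: [0.405, 0.583, 0.402, -0.578]
wrist_force: [-3.9, -2.5, 11.4]
opening: 0.148
```

```bash
python3 - <<'E'
from h import *
plan([.5810,.1886,.19],69.6)
s=snap('scene','s15')
cv2.imwrite('pics/z15.png',cv2.resize(s['pixels'][182:224,406:462],(800,600),interpolation=cv2.INTER_CUBIC))
E
```

```text
pos [0.5815 0.189  0.1528] sh [-37.2  -0.    0.4] q6 0.48 t 26.80 F [-3.9 -2.5 11.4] op 0.148
90 rotvec [-3.1412  0.0104 -0.0043]
-90 rotvec [ 0.0004 -0.0027 -0.0066]
```

View pics/z15.png

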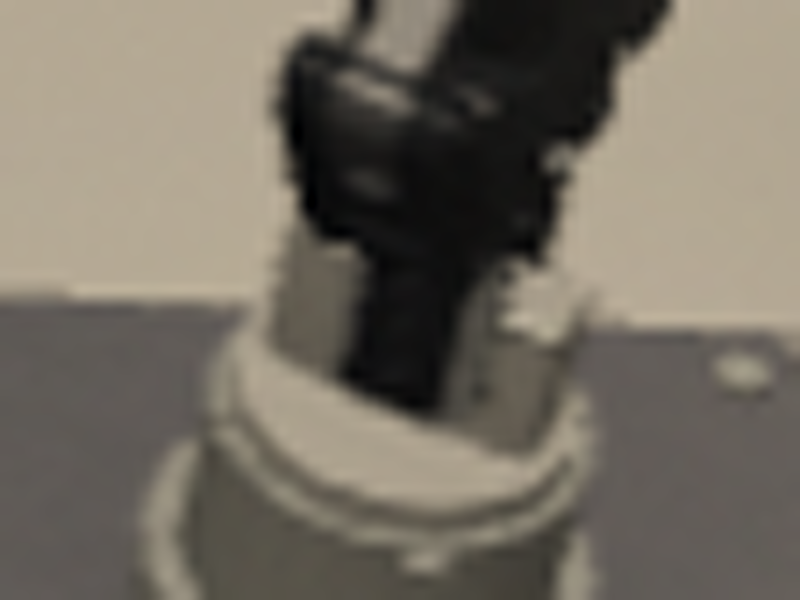

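The descent stopped at TCP z 0.1528, so the disc underside is at 0.1416, which matches the 0.141 rim I measured. It's at the bottom with about 13 N. I'll turn clockwise in steps, compensating for the roughly 3.5 mm offset of the cap axis in the grip.

{"name": "servo_tool", "arguments": {
  "targets": [
    [0.05, 0, 0, 0.6, 0, 0.2, -1],
    [0.1, 0, 0, 1.2, 0.15, 0.3, -1],
    [0.15, 0, 0, 1.2, 0.3, 0.3, -1],
    [0.2, 0, 0, 1.2, 0.5, 0.4, -1],
    [0.25, 0, 0, 1.2, 0.7, 0.4, -1],
    [0.3, 0, 0, 1.2, 0.8, 0.5, -1],
    [0.3, 0, 0, 1.2, 0.8, 0.5, -1],
    [0.3, 0, 0, 1.2, 0.8, 0.5, -1]
  ]
}}

```text
time_s: 27.85
eef_pos: [0.583, 0.1885, 0.1529]
eef_rot: [0.314, 0.638, 0.311, -0.631]
wrist_force: [-1.8, -0.2, 9.4]
opening: 0.148
```

```bash
python3 - <<'E'
from h import *
plan([.5810,.1886,.19],9.7)
o=ctrl.get_obs();R=rot(o['eef_rot']);print(R.T@o['wrist_force'],R.T@o['torque'],'bar yaw',np.degrees(np.arctan2(R[1,1],R[0,1]))+90)
E
```

```text
pos [0.583  0.1885 0.1529] sh [-37.1  -1.4   0.9] q6 0.78 t 27.85 F [-1.8 -0.2  9.4] op 0.148
90 rotvec [-2.3958  0.0056 -0.0112]
-90 rotvec [ 0.7458 -0.0089 -0.0044]
[-9.38729077 -1.27308125  1.18335141] [ 0.04085022 -0.23065003 -0.3097324 ] bar yaw 52.42823904299018
```

{"name": "servo_tool", "arguments": {
  "targets": [
    [0.07, 0, 0, 0.6, 0.2, 0.1, -1],
    [0.14, 0, 0, 1.1, 0.4, 0.1, -1],
    [0.21, 0, 0, 1.2, 0.6, 0.2, -1],
    [0.28, 0, 0, 1.2, 0.9, 0.3, -1],
    [0.35, 0, 0, 1.2, 1.1, 0.4, -1],
    [0.4, 0, 0, 1.2, 1.3, 0.4, -1],
    [0.4, 0, 0, 1.2, 1.3, 0.4, -1],
    [0.4, 0, 0, 1.2, 1.3, 0.4, -1]
  ]
}}

```text
time_s: 28.85
eef_pos: [0.5837, 0.1882, 0.1529]
eef_rot: [0.18, 0.687, 0.18, -0.68]
wrist_force: [-5.6, 2.5, 12.5]
opening: 0.145
```

```bash
cat >> h.py <<'E'
def st():
    o=ctrl.get_obs();R=rot(o['eef_rot']);print((R.T@o['wrist_force']).round(1),(R.T@o['torque']).round(2),'bar yaw',np.degrees(np.arctan2(R[1,1],R[0,1]))+90)
E
python3 - <<'E'
from h import *
plan([.5810,.1886,.19],9.7);st()
E
```

```text
pos [0.5837 0.1882 0.1529] sh [-37.2  -1.6   1.8] q6 1.17 t 28.85 F [-5.6  2.5 12.5] op 0.145
90 rotvec [-2.7955e+00  2.1000e-03 -1.4100e-02]
-90 rotvec [ 0.3461 -0.01   -0.0015]
[-12.6  -4.9   3.6] [ 0.   -0.81 -0.8 ] bar yaw 29.527007226266143
```

{"name": "servo_tool", "arguments": {
  "targets": [
    [0.06, 0, 0, 0.6, -0.2, 0.2, -1],
    [0.12, 0, 0, 1.0, -0.1, 0.4, -1],
    [0.18, 0, 0, 1.1, 0.1, 0.5, -1],
    [0.24, 0, 0, 1.1, 0.2, 0.5, -1],
    [0.3, 0, 0, 1.1, 0.4, 0.5, -1],
    [0.36, 0, 0, 1.1, 0.5, 0.5, -1],
    [0.37, 0, 0, 1.1, 0.5, 0.5, -1],
    [0.37, 0, 0, 1.1, 0.5, 0.5, -1]
  ]
}}

```text
time_s: 29.85
eef_pos: [0.5838, 0.1876, 0.1529]
eef_rot: [0.051, 0.709, 0.052, -0.701]
wrist_force: [-4.2, -0.0, 10.0]
opening: 0.146
```

```bash
python3 - <<'E'
from h import *
plan([.5810,.1886,.19],9.7);st()
s=snap('scene','s16');w=snap('wrist','w16')
cv2.imwrite('pics/z16.png',np.hstack([cv2.resize(s['pixels'][182:224,406:462],(400,300),interpolation=cv2.INTER_CUBIC),cv2.resize(w['pixels'][125:275,217:417],(400,300))]))
E
```

```text
pos [0.5838 0.1876 0.1529] sh [-37.1  -1.4   2.3] q6 1.54 t 29.85 F [-4.2 -0.  10. ] op 0.146
90 rotvec [3.1178e+00 4.0000e-04 1.7100e-02]
-90 rotvec [-0.0237 -0.011   0.0003]
[-10.1  -0.6   4. ] [-0.1  -0.85 -0.04] bar yaw 8.342279056669412
```

View pics/z16.png

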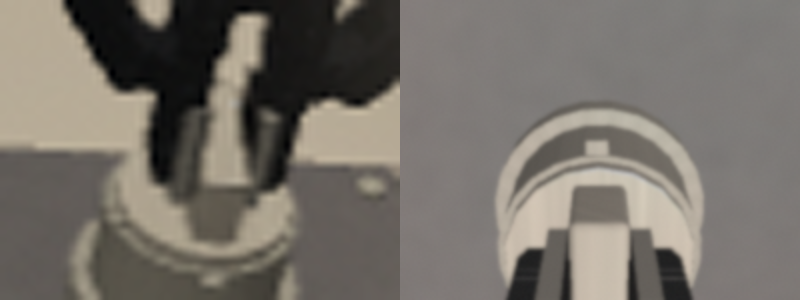

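The rib is in line with the bar: (596,148) in the crop against (600,190). The bar yaw is 8.3° against a target of 9.7°. Now I'll let the spring lift the cap.

{"name": "servo_tool", "arguments": {
  "targets": [
    [-0.01, 0, 0, 0, 0, 0.3, -1],
    [-0.02, 0, 0, -0.6, 0, 0.5, -1],
    [-0.02, 0, 0, -1.2, 0, 0.5, -1],
    [-0.02, 0, 0, -1.8, 0, 0.5, -1],
    [-0.02, 0, 0, -2.4, 0, 0.5, -1],
    [-0.02, 0, 0, -3, 0, 0.5, -1],
    [-0.02, 0, 0, -3, 0, 0.5, -1],
    [-0.02, 0, 0, -3, 0, 0.5, -1]
  ]
}}

```text
time_s: 30.95
eef_pos: [0.5837, 0.1877, 0.1563]
eef_rot: [0.058, 0.709, 0.059, -0.7]
wrist_force: [-1.8, 0.2, 5.6]
opening: 0.149
```

```bash
python3 - <<'E'
from h import *
plan([.5810,.1886,.19],9.7);st()
E
```

```text
pos [0.5837 0.1877 0.1563] sh [-33.7  -1.4   2.1] q6 1.52 t 30.95 F [-1.8  0.2  5.6] op 0.149
90 rotvec [3.1379e+00 3.0000e-04 1.8700e-02]
-90 rotvec [-0.0036 -0.0119  0.0002]
[-5.6 -0.5  1.7] [-0.   -0.42 -0.05] bar yaw 9.492831888676008
```

{"name": "servo_tool", "arguments": {
  "targets": [
    [0, 0, 0, -0.4, 0, 0, -1],
    [0, 0, 0, -0.8, 0, 0, -1],
    [0, 0, 0, -1.2, 0, 0, -1],
    [0, 0, 0, -1.6, 0, 0, -1],
    [0, 0, 0, -2, 0, 0, -1],
    [0, 0, 0, -2.2, 0, 0, -1],
    [0, 0, 0, -2.2, 0, 0, -1],
    [0, 0, 0, -2.2, 0, 0, -1]
  ]
}}

```text
time_s: 31.95
eef_pos: [0.5836, 0.1876, 0.1585]
eef_rot: [0.058, 0.709, 0.059, -0.7]
wrist_force: [-0.6, 0.3, 3.2]
opening: 0.15
```

{"name": "servo_tool", "arguments": {
  "targets": [
    [0, 0, 0, -0.4, 0, 0, -1],
    [0, 0, 0, -0.8, 0, 0, -1],
    [0, 0, 0, -1, 0, 0, -1],
    [0, 0, 0, -1, 0, 0, -1],
    [0, 0, 0, -1, 0, 0, -1],
    [0, 0, 0, -1, 0, 0, -1],
    [0, 0, 0, -1, 0, 0, -1],
    [0, 0, 0, -1, 0, 0, -1]
  ]
}}

```text
time_s: 32.95
eef_pos: [0.5835, 0.1876, 0.1589]
eef_rot: [0.058, 0.709, 0.059, -0.701]
wrist_force: [5.1, 1.3, -9.2]
opening: 0.149
```

```bash
python3 - <<'E'
from h import *
plan([.5810,.1886,.19],9.7);st()
E
```

```text
pos [0.5835 0.1876 0.1589] sh [-31.1  -1.4   2. ] q6 1.52 t 32.95 F [ 5.1  1.3 -9.2] op 0.149
90 rotvec [3.1378e+00 4.0000e-04 1.8200e-02]
-90 rotvec [-0.0038 -0.0116  0.0003]
[ 9.3 -0.4 -5.2] [ 0.01  0.72 -0.08] bar yaw 9.485075331546923
```

The lift stopped at 0.1589, 6 mm up, and pulling gives −9 N, so the lugs hold. I'll relax the pull and open.

{"name": "servo_tool", "arguments": {
  "targets": [
    [0, 0, 0, 0.2, 0, 0, -1],
    [0, 0, 0, 0.2, 0, 0, -1],
    [0, 0, 0, 0.2, 0, 0, -1],
    [0, 0, 0, 0.2, 0, 0, -0.4],
    [0, 0, 0, 0.2, 0, 0, 0],
    [0, 0, 0, 0, 0, 0, 0.5],
    [0, 0, 0, 0, 0, 0, 0.5],
    [0, 0, 0, 0, 0, 0, 0.5]
  ]
}}

```text
time_s: 33.95
eef_pos: [0.5835, 0.1876, 0.159]
eef_rot: [0.058, 0.709, 0.059, -0.701]
wrist_force: [-0.3, 0.1, 0.7]
opening: 0.751
```

```bash
python3 - <<'E'
from h import *
plan([.5810,.1886,.19],9.7);st()
w=snap('wrist','w17')
E
```

```text
pos [0.5835 0.1876 0.159 ] sh [-31.   -1.4   2. ] q6 1.52 t 33.95 F [-0.3  0.1  0.7] op 0.751
90 rotvec [3.1378e+00 4.0000e-04 1.8200e-02]
-90 rotvec [-0.0037 -0.0116  0.0002]
[-0.7 -0.2  0.3] [-0.01  0.01 -0.01] bar yaw 9.487229865612875
```

View pics/w17.png

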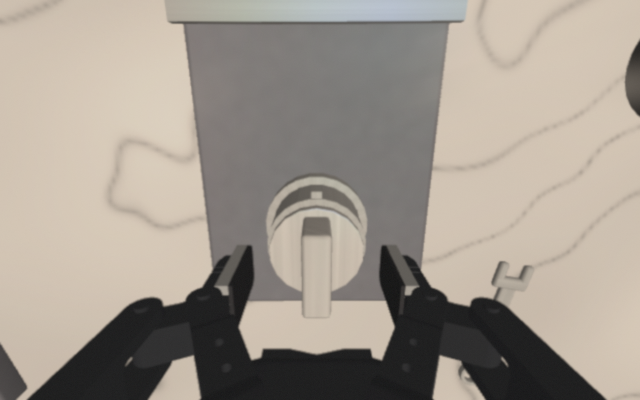

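The fingers are clear of the bar, and the bar at (317,280) lines up with the rib at (316,196). I'll retreat upwards and check.

{"name": "servo_tool", "arguments": {
  "targets": [
    [0, 0, 0, -5, 0, 0, 0.5],
    [0, 0, 0, -20, 0, 0, 0.5],
    [0, 0, 0, -40, 0, 0, 0.5],
    [0, 0, 0, -60, 0, 0, 0.5],
    [0, 0, 0, -85, 0, 20, 0.5],
    [0, 0, 0, -110, 0, 50, 0.5],
    [0, 0, 0, -110, 0, 80, 0.5],
    [0, 0, 0, -110, 0, 80, 0.5]
  ]
}}

```text
time_s: 35.0
eef_pos: [0.5025, 0.1743, 0.27]
eef_rot: [0.058, 0.71, 0.059, -0.7]
wrist_force: [-0.1, -0.1, 1.5]
opening: 0.749
```

{"name": "servo_tool", "arguments": {
  "targets": [
    [0, 0, 0, 0, 0, 0, 0.5],
    [0, 0, 0, 0, 0, 0, 0.5],
    [0, 0, 0, 0, 0, 0, 0.5],
    [0, 0, 0, 0, 0, 0, 0.5],
    [0, 0, 0, 0, 0, 0, 0.5],
    [0, 0, 0, 0, 0, 0, 0.5],
    [0, 0, 0, 0, 0, 0, 0.5],
    [0, 0, 0, 0, 0, 0, 0.5]
  ]
}}

```text
time_s: 36.0
eef_pos: [0.5025, 0.1743, 0.2701]
eef_rot: [0.058, 0.71, 0.059, -0.7]
wrist_force: [-0.4, -0.6, 0.2]
opening: 0.75
```

```bash
python3 - <<'E'
from h import *
plan([.5810,.1886,.19],9.7)
s=snap('scene','s18');w=snap('wrist','w18');t=snap('top','t18')
a=cv2.resize(s['pixels'][182:224,406:462],(400,300),interpolation=cv2.INTER_CUBIC)
u=proj(w,[.579,.185,.17])[0].astype(int);print(u)
b=cv2.resize(w['pixels'][max(u[1]-60,0):u[1]+60,u[0]-80:u[0]+80],(400,300))
cv2.imwrite('pics/z18.png',np.vstack([np.hstack([a,b]),np.hstack([cv2.resize(s['pixels'],(400,300)),cv2.resize(t['pixels'],(400,300))])]))
E
```

```text
pos [0.5025 0.1743 0.2701] sh [ 81.2  -1.2 -78.6] q6 1.51 t 36.00 F [-0.4 -0.6  0.2] op 0.750
90 rotvec [3.1381e+00 2.0000e-04 2.2000e-02]
-90 rotvec [-0.0034 -0.014   0.0001]
[317 100]
```

View pics/z18.png

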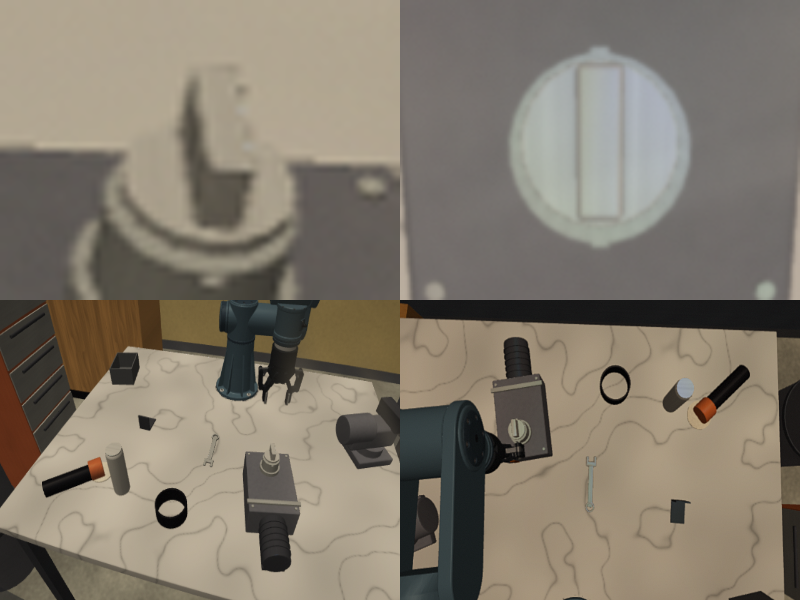

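The cap sits upright and centred on the neck. The bar at (600,140) in the crop points at both ribs, (600,50) and (600,243), and a gap shows under the disc. The bystanders look unmoved and the gripper is clear, so I'll hand in.

```bash
python3 -c "
from bench import ctrl
print(ctrl.hand_in())"
```

```text
the job is handed in; nothing more can be done
None
```

The cap is back on the tank and locked in its notches, and I handed the job in at about 36 s of the 69 s; no verdict is reported.

**What I did:** I gripped the cap by its bar and lowered the lugs through the slots. I then pressed it down against the spring until it stopped, turned it about 61° clockwise, let the spring lift it, and released it.

**Checks that agreed:**
- **Bottom:** the tool stopped at z = 0.1528. That puts the disc's underside at 0.1416, against a rim height of 0.141 measured from two views.
- **Force:** wrist readings at the end of each move peaked at about 13 N vertically. I could not see any higher values in between, or read the spring joint directly.
- **Locked:** after rising 6 mm the cap held against a 9 N upward pull.
- **After release:** the last pictures show the cap centred and upright, the bar in line with both ribs and a gap under the disc. The gripper was clear, and the bystanders looked unmoved in the pictures; I did not measure them.

**Checks that disagreed:**
- **Cap offset in the grip:** different wrist-camera views put it anywhere from about 1 to 6 mm. I settled it by comparing cap and neck in the same pictures, which called for a 2.3 mm shift before lowering.
- **First heights:** the first two-camera estimates were low, at 0.135 m for the rim and 0.018 m for the cap's disc (0.030 m by the text).

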